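Find the worn spring mount and flag it

TASK

The three spring mounts from the sanding table are on the test board: press each rubber pad down several millimetres with the fingertips, one after the other from the robot's left to its right, to find the softest spring, and then push the aluminium tag of that mount fully down. Leave the other two tags up, do not pull on any tag, let all pads spring back, and leave everything else standing where it is.

Things in the scene. Friction and masses are not known exactly. Their poses are not given: they have to be found in the camera images.
- board: Fixed wooden test board, 200 x 430 x 18 mm, flat on the table, turned up to 0.25 rad. Origin: centre of its underside; x away from the robot, y along the row to the left, z up. On it three look-alike spring mounts in a row, about 130 mm apart; left and right are the robot's own. Each spring is about twice as stiff as the next softer one; which place has which spring changes from run to run.
- pad_left_top (a point): Centre of the top, when released, of the left mount's pad: black rubber disc, 50 mm across, 12 mm thick, on a coil spring, top 74 mm above the table. It goes straight down up to 15 mm to a hard stop and springs back (this point stays). About 1 N starts it, then force grows evenly with depth, under 20 N at the stop for the stiffest; pressing 6 to 10 mm tells them apart.
- tag_left_top (a point): Centre of the flat top (15 mm in x by 36 mm in y) of the left mount's aluminium tag, moving with it. It stands in a grey guide block (22 x 44 mm), 68 mm beyond the left pad (away from the robot). Top 71 to 74 mm above the table at the start; fully home, the head rests on the block, top at 54 mm. Axes: the mount's, x away from the robot within 0.35 rad.
- tag_left (a joint): How far this tag is pushed straight down, m: 0 to 0.003 at the start, 0.020 fully home; negative if pulled up. It slides with about 3 N of friction and stays where it is left.
- pad_middle_top (a point): Centre of the top, when released, of the middle mount's pad: black rubber disc, 50 mm across, 12 mm thick, on a coil spring, top 74 mm above the table. It goes straight down up to 15 mm to a hard stop and springs back (this point stays). About 1 N starts it, then force grows evenly with depth, under 20 N at the stop for the stiffest; pressing 6 to 10 mm tells them apart.
- tag_middle_top (a point): Centre of the flat top (15 mm in x by 36 mm in y) of the middle mount's aluminium tag, moving with it. It stands in a grey guide block (22 x 44 mm), 68 mm beyond the middle pad (away from the robot). Top 71 to 74 mm above the table at the start; fully home, the head rests on the block, top at 54 mm. Axes: the mount's, x away from the robot within 0.35 rad.
- tag_middle (a joint): How far this tag is pushed straight down, m: 0 to 0.003 at the start, 0.020 fully home; negative if pulled up. It slides with about 3 N of friction and stays where it is left.
- pad_right_top (a point): Centre of the top, when released, of the right mount's pad: black rubber disc, 50 mm across, 12 mm thick, on a coil spring, top 74 mm above the table. It goes straight down up to 15 mm to a hard stop and springs back (this point stays). About 1 N starts it, then force grows evenly with depth, under 20 N at the stop for the stiffest; pressing 6 to 10 mm tells them apart.
- tag_right_top (a point): Centre of the flat top (15 mm in x by 36 mm in y) of the right mount's aluminium tag, moving with it. It stands in a grey guide block (22 x 44 mm), 68 mm beyond the right pad (away from the robot). Top 71 to 74 mm above the table at the start; fully home, the head rests on the block, top at 54 mm. Axes: the mount's, x away from the robot within 0.35 rad.
- tag_right (a joint): How far this tag is pushed straight down, m: 0 to 0.003 at the start, 0.020 fully home; negative if pulled up. It slides with about 3 N of friction and stays where it is left.
- bumper_mid (a point): Bystander, to be left alone (point: half-way up): small round rubber bumper standing on the board between two mounts, 26 mm in diameter, 28 mm high.
- spacer_mid (a point): Bystander, to be left alone (point: half-way up): brass spacer pin standing on the board between two mounts, 20 mm in diameter, 32 mm high.
- cork_block_mid (a point): Bystander, to be left alone (point: half-way up): cork sanding block, 65 x 110 x 35 mm, on the table to the robot's left.
- jar_mid (a point): Bystander, to be left alone (point: half-way up): glass jar, 64 mm in diameter, 85 mm high, on the table to the robot's left.
- tape_mid (a point): Bystander, to be left alone (point: half-way up): grey roll of tape lying flat, 90 mm across, 24 mm high, on the table to the robot's right.
- spanner_grip (a point): Bystander, to be left alone (point: half-way up): spanner lying on the table to the robot's right, 160 mm long (this point: on its handle).
- mug_mid (a point): Bystander, to be left alone (point: half-way up): white mug, 80 mm across, 90 mm high, on the table to the robot's left.

How it is judged:
On the way, in this order (a step that is already met when the one before it is completed fails the run):
1. the left pad is pressed down more than 3 mm (((value of joint plunger_a above 0.003 m and horizontal distance between spring_a and pad_left_top below 0.03 m) or (value of joint plunger_b above 0.003 m and horizontal distance between spring_b and pad_left_top below 0.03 m) or (value of joint plunger_c above 0.003 m and horizontal distance between spring_c and pad_left_top below 0.03 m))), for 0.1 s.
2. the middle pad is pressed down more than 3 mm (((value of joint plunger_a above 0.003 m and horizontal distance between spring_a and pad_middle_top below 0.03 m) or (value of joint plunger_b above 0.003 m and horizontal distance between spring_b and pad_middle_top below 0.03 m) or (value of joint plunger_c above 0.003 m and horizontal distance between spring_c and pad_middle_top below 0.03 m))), for 0.1 s.
3. the right pad is pressed down more than 3 mm (((value of joint plunger_a above 0.003 m and horizontal distance between spring_a and pad_right_top below 0.03 m) or (value of joint plunger_b above 0.003 m and horizontal distance between spring_b and pad_right_top below 0.03 m) or (value of joint plunger_c above 0.003 m and horizontal distance between spring_c and pad_right_top below 0.03 m))), for 0.1 s.
4. then the tag of the mount with the softest spring is pushed down at least 16 mm of its 20 (((value of joint tag_left above 0.016 m and horizontal distance between spring_b and pad_left_top below 0.03 m) or (value of joint tag_middle above 0.016 m and horizontal distance between spring_b and pad_middle_top below 0.03 m) or (value of joint tag_right above 0.016 m and horizontal distance between spring_b and pad_right_top below 0.03 m))), for 0.1 s.
At the end, for the whole second after the job is handed in: The tag of the mount with the softest spring is down at least 16 mm of its 20 mm and at rest, the other two tags are down less than 6 mm and not pulled up more than 4 mm, all pads are released (less than 3 mm down), and every bystander is within 20 mm of where it stood (((horizontal distance between spring_b and pad_left_top below 0.03 m and value of joint tag_left above 0.016 m and velocity of joint tag_left between -0.01 and 0.01 m/s) or (horizontal distance between spring_b and pad_left_top above 0.03 m and value of joint tag_left between -0.004 and 0.006 m)) and ((horizontal distance between spring_b and pad_middle_top below 0.03 m and value of joint tag_middle above 0.016 m and velocity of joint tag_middle between -0.01 and 0.01 m/s) or (horizontal distance between spring_b and pad_middle_top above 0.03 m and value of joint tag_middle between -0.004 and 0.006 m)) and ((horizontal distance between spring_b and pad_right_top below 0.03 m and value of joint tag_right above 0.016 m and velocity of joint tag_right between -0.01 and 0.01 m/s) or (horizontal distance between spring_b and pad_right_top above 0.03 m and value of joint tag_right between -0.004 and 0.006 m)) and value of joint each of plunger_a, plunger_b, plunger_c below 0.003 m and distance of each of bumper_mid, spacer_mid, cork_block_mid, jar_mid, tape_mid, spanner_grip, mug_mid from where it was at the start of the episode below 0.02 m); the robot touches nothing.
It fails at once if a tag of a mount that is not the softest is pushed down more than 8 mm ((value of joint tag_left above 0.008 m and horizontal distance between spring_b and pad_left_top above 0.03 m) or (value of joint tag_middle above 0.008 m and horizontal distance between spring_b and pad_middle_top above 0.03 m) or (value of joint tag_right above 0.008 m and horizontal distance between spring_b and pad_right_top above 0.03 m)).
It fails at once if a tag is pulled up more than 4 mm (value of joint any of tag_left, tag_middle, tag_right below -0.004 m).
It fails at once if a bystander is moved, lifted or carried more than 20 mm (distance of any of bumper_mid, spacer_mid, cork_block_mid, jar_mid, tape_mid, spanner_grip, mug_mid from where it was at the start of the episode above 0.02 m).
It also fails if it takes over 58 s, if anything falls off the work surface, if the arm or the gripper's body presses on something with over 40 N, if the wrist force passes 120 N, or if a joint passes its speed limit or range.

ROBOT

A 7-joint arm with a two-finger parallel gripper is mounted at the origin on the work surface. World frame = base frame: x ahead of the robot, y to its left, z up, the work surface at z = 0. Lengths are in m, angles in rad, forces in N, time in s.
With the tool pointing down it reaches from about 0.4 to 0.85 m from the base axis. Payload 4.5 kg.
Tool frame: the origin (TCP) lies midway between the tips of the shut fingers; the grasp point (between the pads) lies 19 mm behind it; z points along the fingers, y is the line along which they close (so a half turn about z gives the same grasp; the last joint's range is limited). The gripper opens to 88 mm and grips with 3 to 60 N. Pads are 18 mm wide; open, the fingers measure 123 mm over their backs; the gripper's body (75 mm by 187 mm) begins 45 mm behind the grasp point.
Start: joints at [-1.236, 0.689, -0.195, 1.565, 0.157, 0.902, -0.215], TCP at [0.185, 0.597, 0.239] pointing down, gripper open.
Joint ranges: [-3.01, 3.01], [-0.46, 2.08], [-1.47, 1.51], [0.13, 2.56], [-1, 4.14], [0.04, 2.09], [-2.66, 2.66]. Speed limits (rad/s): [2.57, 2.57, 3.14, 3.14, 3.14, 3.14, 3.14].

INTERFACE

Orientations are given as a unit quaternion [x, y, z, w].
In Python, from plant import r, eyes, finish_job gives the robot as it stands. The module is installed in compiled form; this text tells all that it offers.
- The arm moves only by the tool move_arm, never from a script. Its argument "motion" is a list of rows, each a list of 7 numbers: the shift along the tool's x, y, z in mm, then the turn, a rotation vector about the tool's x, y, z in degrees, then the closure, from 0 (fully open) to 1 (shut). A call has 1 to 5 rows; each row is the pose to reach, as a shift and turn from the pose commanded when the call began, along the tool's axes at that moment; what a row does not reach only later rows make up. A row lasts 1/8 s, in which the tool goes at most 62.5 mm and 10.7 degrees, less where a joint would pass 70% of its speed; a pose out of reach is approached as far as the arm can. A call with a gripper value outside its range is refused whole. The fingers move at their own pace and stop on an object; "newtons" is the grip in N (left out, the last holds). Time passes only in rows, so rows that repeat a pose let the fingers close. It gives the time, the measured TCP pose, the force, the opening and the grip force at its end, in the units of the state.
- r.get_state(): the state, without advancing time (a new reading comes with each control period).
- eyes.snapshot(name): name is "scene" or "top" or "wrist"; returns a dict with "frame" (420x560x3 uint8, red, green, blue), "z_map" (420x560 float32, m along the optical axis (not along the pixel's ray), 0 where there is no reading), "intrinsics" (3x3 intrinsics, pixels), "world_to_cam" (4x4, takes a point from world to camera coordinates). Camera axes: x right, y down, z forward; pixel columns grow to the right and rows downward; lengths in m; the calibration is good to about 2 mm. A picture is of the moment at which its call begins.
- finish_job(): hands the job in; it is judged then, once.
The state is a dict: "clock": time; "q": joint angles; "qd": joint speeds; "joint_torque": joint torques, N m; "tool_pos": TCP position; "eef_rot": TCP orientation; "contact_force": force on the tool from outside, world axes, zero at the start; "moment": the same for the moment, N m; "opening": opening from 0.0 (shut) to 1.0 (fully open); "finger_force": force on a finger pad.
Only numpy, scipy, OpenCV 4.12 (cv2) and the standard library are available. Lean on these libraries where they do the work, as an engineer would, in place of code of your own. Each camera call takes 0.05 s, during which the arm holds its last target. There are 200 camera calls.

## Working session

There is one attempt and no reset: what is moved stays moved. The work goes in short steps, Python scripts to look and compute and a tool call to move; the robot and the scene stay as the last step left them, time stands still between calls to the robot, and variables do not carry over. Pictures are saved under pics/ and viewed, at most 10 in all, crops included, and the job is handed in when it is done.

Besides the shell and the picture viewer there is one more tool, called as name(argument=value, ...), one argument or row to a line, values as JSON. move_arm: Moves the arm, as the interface text tells. Its arguments: {"type":"object","properties":{"motion":{"type":"array","items":{"type":"array","items":{"type":"number"}}},"newtons":{"type":"number"}},"required":["motion"]}

```bash
mkdir -p pics; cat > h.py <<'E'
import numpy as np, cv2
from plant import r, eyes
from scipy.spatial.transform import Rotation as R
def snap(n,f):
    s=eyes.snapshot(n); np.savez(''+f+'.npz',**s); cv2.imwrite('pics/'+f+'.png',s['frame'][:,:,::-1]); return s
def cloud(s):
    z=s['z_map']; K=s['intrinsics']; v,u=np.mgrid[:z.shape[0],:z.shape[1]]
    p=np.stack([(u-K[0,2])/K[0,0]*z,(v-K[1,2])/K[1,1]*z,z],-1); T=np.linalg.inv(s['world_to_cam'])
    p=p@T[:3,:3].T+T[:3,3]; p[z==0]=np.nan; return p
E
python3 - <<'E'
from h import *
s=snap('top','top0'); st=r.get_state(); print({k:np.round(v,3) for k,v in st.items()})
p=cloud(s); m=(p[...,2]>.045)&(p[...,2]<.085)
n,l,stt,c=cv2.connectedComponentsWithStats(m.astype(np.uint8))
for i in range(1,n):
    if stt[i,4]>30:
        q=p[l==i]; print(c[i].round(),stt[i,4],np.median(q,0).round(4),q.min(0).round(3),q.max(0).round(3))
E
```

```text
{'clock': np.float64(0.05), 'q': array([-1.236,  0.69 , -0.195,  1.566,  0.157,  0.902, -0.215]), 'qd': array([ 0.002, -0.   ,  0.001, -0.001,  0.   , -0.001, -0.   ]), 'joint_torque': array([-2.0000e-03, -5.2901e+01, -1.2740e+00, -1.5403e+01, -5.3000e-02,
        2.0000e-03,  0.0000e+00]), 'tool_pos': array([0.185, 0.596, 0.238]), 'eef_rot': array([ 0.15 ,  0.989, -0.001, -0.   ]), 'contact_force': array([-0.245, -0.253,  0.309]), 'moment': array([-0.039, -0.006,  0.028]), 'finger_force': np.float64(0.0), 'opening': np.float64(1.0)}
[321.  78.] 1546 [ 0.873  -0.1416  0.0687] [ 0.734 -0.272  0.045] [0.949 0.029 0.082]
[136.  66.] 70 [0.8994 0.3887 0.0758] [0.828 0.387 0.046] [0.921 0.392 0.085]
[132. 100.] 86 [0.7822 0.3917 0.0721] [0.779 0.387 0.046] [0.82  0.441 0.085]
[ 72. 102.] 138 [0.7818 0.5679 0.0764] [0.78  0.452 0.045] [0.787 0.65  0.085]
[ 54. 144.] 335 [0.661  0.612  0.0665] [0.61  0.59  0.045] [0.745 0.639 0.085]
[500. 147.] 330 [ 0.6432 -0.6268  0.0639] [ 0.608 -0.698  0.045] [ 0.72  -0.569  0.085]
[ 19. 154.] 432 [0.6451 0.7064 0.0648] [0.577 0.682 0.045] [0.705 0.738 
[... 303 characters left out ...]
-0.045  0.045] [ 0.55  -0.003  0.074]
[124. 198.] 139 [0.5158 0.4203 0.0668] [0.47  0.383 0.046] [0.54  0.428 0.085]
[144. 205.] 123 [0.4913 0.3565 0.0665] [0.464 0.35  0.045] [0.537 0.393 0.084]
[306. 197.] 40 [ 0.5127 -0.0861  0.0492] [ 0.504 -0.095  0.045] [ 0.521 -0.078  0.054]
[111. 204.] 37 [0.4973 0.4481 0.0755] [0.492 0.432 0.048] [0.504 0.466 0.083]
[236. 212.] 258 [0.4702 0.1068 0.0732] [0.446 0.082 0.066] [0.495 0.129 0.08 ]
[285. 211.] 257 [ 0.4716 -0.0266  0.0732] [ 0.447 -0.051  0.06 ] [ 0.496 -0.002  0.079]
[333. 211.] 261 [ 0.4705 -0.1578  0.0732] [ 0.448 -0.183  0.066] [ 0.495 -0.134  0.079]
[277. 367.] 173 [ 0.0591 -0.      0.0651] [ 0.021 -0.062  0.045] [0.068 0.062 0.085]
```

View pics/top0.png

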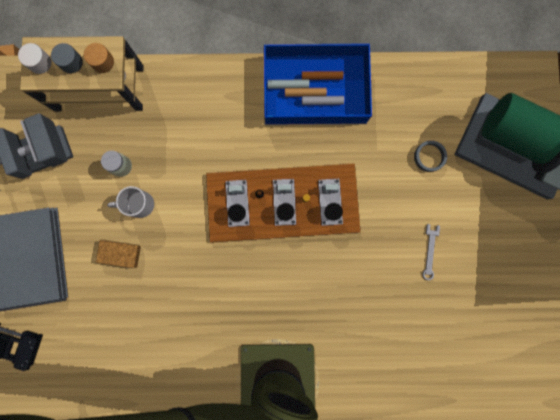

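The top view shows three mounts on the board. The pads are at pixels (236,212), (285,211) and (333,211), with the tags just above them near row 188. The pad positions are clear, so I'll move towards the left one with the gripper shut.

move_arm(
  motion=[
    [-42,-38,0,0,0,-4,1],
    [-84,-77,0,0,0,-8,1],
    [-126,-115,0,0,0,-12,1],
    [-168,-153,0,0,0,-16,1],
    [-210,-192,0,0,0,-20,1],
  ],
  newtons=20,
)

```text
clock: 0.68
tool_pos: [0.3295, 0.3495, 0.2384]
eef_rot: [-0.025, 1.0, -0.0, -0.0]
contact_force: [1.3, -0.1, -0.1]
opening: 0.459
finger_force: 0.0
```

```bash
cat > d.py <<'E'
from h import *; import sys
# usage: d.py x y z yaw_deg -> shift in tool mm, turn deg
x,y,z,yaw=map(float,sys.argv[1:5]); st=r.get_state(); Rt=R.from_quat(st['eef_rot'])
# target: tool y along mount y
G=np.array([[-np.cos(a:=np.radians(yaw)),-np.sin(a),0],[-np.sin(a),np.cos(a),0],[0,0,-1]]).T
print('t',st['clock'],'pos',np.round(st['tool_pos'],4),'F',np.round(st['contact_force'],2),'op',st['opening'])
print('shift',np.round(Rt.inv().apply(np.array([x,y,z])-st['tool_pos'])*1000,1),'turn',np.round(np.degrees((Rt.inv()*R.from_matrix(np.array([[-np.cos(a),-np.sin(a),0],[-np.sin(a),np.cos(a),0],[0,0,-1]]).T)).as_rotvec()),1))
E
sed -i '/^G=/d;s/^# target.*/a=np.radians(yaw)/' d.py
python3 d.py .470 .107 .130 3
```

```text
t 0.675 pos [0.3295 0.3495 0.2384] F [ 1.28 -0.06 -0.1 ] op 0.4594320513677912
shift [-128.  -249.3  108.5] turn [-0.  -0.  -0.1]
```

move_arm(
  motion=[
    [-28,-55,0,0,0,0,1],
    [-56,-110,15,0,0,0,1],
    [-84,-165,35,0,0,0,1],
    [-110,-215,55,0,0,0,1],
    [-128,-249,70,0,0,0,1],
  ],
)

```text
clock: 1.3
tool_pos: [0.4693, 0.1056, 0.1676]
eef_rot: [-0.023, 1.0, -0.001, -0.001]
contact_force: [0.0, 0.2, 0.6]
opening: 0.006
finger_force: 0.0
```

```bash
python3 - <<'E'
from h import *
for n in ('scene','wrist'):
    s=snap(n,n+'1'); p=cloud(s); m=(p[...,2]>.066)&(p[...,2]<.08)&(p[...,0]>.4)&(p[...,0]<.6)&(abs(p[...,1])<.25)
    n_,l,stt,c=cv2.connectedComponentsWithStats(m.astype(np.uint8))
    for i in range(1,n_):
        if stt[i,4]>40:
            q=p[l==i]; print(n,c[i].round(),stt[i,4],np.median(q,0).round(4),((q.min(0)+q.max(0))/2).round(4),np.ptp(q,axis=0).round(3))
a=cv2.imread('pics/scene1.png');b=cv2.imread('pics/wrist1.png')
cv2.imwrite('pics/both.png',np.hstack([cv2.resize(a,(400,300)),cv2.resize(b,(400,300))]))
E
python3 d.py .470 .107 .085 3
```

```text
scene [250. 178.] 202 [ 0.4697 -0.1531  0.0738] [ 0.4703 -0.1542  0.0729] [0.049 0.049 0.014]
scene [229. 188.] 62 [ 0.5371 -0.1509  0.0731] [ 0.5369 -0.1515  0.073 ] [0.017 0.037 0.011]
scene [274. 208.] 235 [ 0.4711 -0.0213  0.0737] [ 0.4697 -0.0232  0.0723] [0.051 0.049 0.012]
scene [252. 219.] 73 [ 0.5374 -0.0207  0.0713] [ 0.5374 -0.0217  0.0708] [0.016 0.037 0.009]
scene [303. 242.] 280 [0.4697 0.112  0.0741] [0.4697 0.1092 0.0727] [0.049 0.05  0.013]
scene [281. 255.] 87 [0.5364 0.1149 0.0716] [0.5356 0.1135 0.0718] [0.017 0.038 0.011]
wrist [101. 206.] 4004 [ 0.4688 -0.0238  0.0739] [ 0.4705 -0.0254  0.0711] [0.05 0.05 0.01]
wrist [289. 212.] 3788 [0.4675 0.1071 0.0738] [0.4691 0.1074 0.071 ] [0.05  0.049 0.01 ]
wrist [114. 292.] 973 [ 0.537  -0.0226  0.0714] [ 0.5383 -0.0232  0.0699] [0.016 0.037 0.007]
t 1.4 pos [0.4695 0.1031 0.1668] F [-0.25  1.19 -0.87] op 0.010363225208212248
shift [-0.9  4.2 81.8] turn [-0.2 -0.2 -0.7]
```

View pics/both.png

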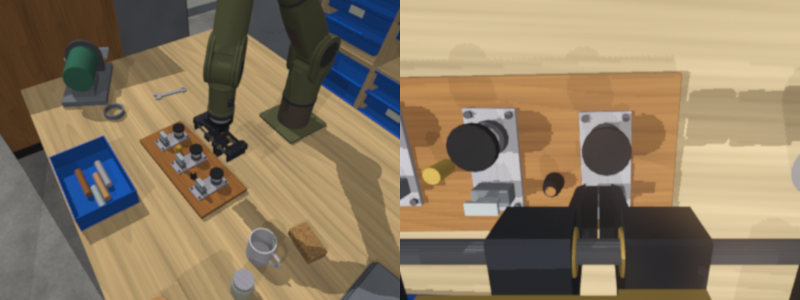

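The left half (scene camera) shows the gripper above the row. The right half (wrist camera) shows the left pad at about (606,150) directly below the shut fingertips, and the middle pad at (473,147). The three cameras agree to within a few millimetres, so I'll go down and hover just above the left pad.

move_arm(
  motion=[
    [0,4,40,0,0,0,1],
    [0,4,75,0,0,0,1],
    [0,4,85,0,0,0,1],
    [0,4,85,0,0,0,1],
    [0,4,85,0,0,0,1],
  ],
)

```text
clock: 2.02
tool_pos: [0.4692, 0.1133, 0.0848]
eef_rot: [-0.024, 1.0, 0.0, 0.001]
contact_force: [0.2, 0.1, -0.4]
opening: 0.003
finger_force: 0.0
```

move_arm(
  motion=[
    [0,0,0,0,0,0,1],
  ],
)

```text
clock: 2.15
tool_pos: [0.4692, 0.113, 0.0847]
eef_rot: [-0.024, 1.0, 0.0, 0.001]
contact_force: [1.0, -0.3, 1.0]
opening: 0.007
finger_force: 0.0
```

```bash
python3 d.py .470 .108 .066 3
```

```text
t 2.15 pos [0.4692 0.113  0.0847] F [ 1.   -0.34  1.04] op 0.006897850581724275
shift [-0.5 -5.1 18.7] turn [ 0.   0.1 -0.2]
```

move_arm(
  motion=[
    [0,-5,5,0,0,0,1],
    [0,-5,12,0,0,0,1],
    [0,-5,17,0,0,0,1],
    [0,-5,19,0,0,0,1],
    [0,-5,19,0,0,0,1],
  ],
)

```text
clock: 2.78
tool_pos: [0.4688, 0.1074, 0.0646]
eef_rot: [-0.024, 1.0, -0.0, -0.0]
contact_force: [0.1, -3.1, 3.0]
opening: 0.007
finger_force: 1.7
```

move_arm(
  motion=[
    [0,0,0,0,0,0,1],
    [0,0,0,0,0,0,1],
  ],
)

```text
clock: 3.02
tool_pos: [0.4687, 0.1078, 0.0649]
eef_rot: [-0.024, 1.0, -0.0, 0.0]
contact_force: [0.7, -2.9, 3.6]
opening: 0.005
finger_force: 1.7
```

move_arm(
  motion=[
    [0,0,0,0,0,0,1],
  ],
)

```text
clock: 3.15
tool_pos: [0.4687, 0.1078, 0.0648]
eef_rot: [-0.024, 1.0, -0.0, -0.0]
contact_force: [0.5, -3.5, 4.4]
opening: 0.002
finger_force: 1.7
```

move_arm(
  motion=[
    [0,0,0,0,0,0,1],
  ],
)

```text
clock: 3.28
tool_pos: [0.4687, 0.1078, 0.0648]
eef_rot: [-0.024, 1.0, -0.0, -0.0]
contact_force: [0.9, -2.6, 4.2]
opening: 0.002
finger_force: 1.7
```

move_arm(
  motion=[
    [0,0,0,0,0,0,1],
  ],
)

```text
clock: 3.4
tool_pos: [0.4687, 0.1078, 0.0647]
eef_rot: [-0.024, 1.0, -0.0, -0.0]
contact_force: [0.3, -2.2, 3.8]
opening: 0.005
finger_force: 1.7
```

move_arm(
  motion=[
    [0,0,-35,0,0,0,1],
    [2,-55,-35,0,0,0,1],
    [4,-105,-35,0,0,0,1],
    [5,-132,-30,0,0,0,1],
    [5,-132,-20,0,0,0,1],
  ],
)

```text
clock: 4.03
tool_pos: [0.4702, -0.0257, 0.0844]
eef_rot: [-0.022, 1.0, 0.0, 0.0]
contact_force: [-0.3, -0.2, -0.7]
opening: 0.005
finger_force: 0.0
```

move_arm(
  motion=[
    [0,0,0,0,0,0,1],
    [0,0,0,0,0,0,1],
  ],
)

```text
clock: 4.28
tool_pos: [0.4703, -0.022, 0.0846]
eef_rot: [-0.026, 1.0, 0.001, 0.0]
contact_force: [-0.6, 0.2, 0.2]
opening: 0.002
finger_force: 0.0
```

```bash
python3 d.py .470 -.0245 .065 3
```

```text
t 4.275 pos [ 0.4703 -0.022   0.0846] F [-0.57  0.22  0.16] op 0.001950625905031046
shift [ 0.4 -2.5 19.6] turn [ 0.1  0.  -0. ]
```

move_arm(
  motion=[
    [0,-2,5,0,0,0,1],
    [0,-2,12,0,0,0,1],
    [0,-2,17,0,0,0,1],
    [0,-2,20,0,0,0,1],
    [0,-2,20,0,0,0,1],
  ],
)

```text
clock: 4.9
tool_pos: [0.4706, -0.0258, 0.065]
eef_rot: [-0.024, 1.0, 0.0, 0.001]
contact_force: [-1.1, 0.6, 12.1]
opening: 0.003
finger_force: 5.6
```

move_arm(
  motion=[
    [0,0,0,0,0,0,1],
    [0,0,0,0,0,0,1],
  ],
)

```text
clock: 5.15
tool_pos: [0.4706, -0.0259, 0.0653]
eef_rot: [-0.024, 1.0, 0.0, 0.001]
contact_force: [-1.1, 0.6, 11.9]
opening: 0.007
finger_force: 5.5
```

move_arm(
  motion=[
    [0,0,0,0,0,0,1],
  ],
)

```text
clock: 5.28
tool_pos: [0.4706, -0.0259, 0.0653]
eef_rot: [-0.024, 1.0, 0.0, 0.001]
contact_force: [-1.6, 0.5, 11.3]
opening: 0.007
finger_force: 5.5
```

move_arm(
  motion=[
    [0,0,0,0,0,0,1],
  ],
)

```text
clock: 5.4
tool_pos: [0.4705, -0.0259, 0.0653]
eef_rot: [-0.024, 1.0, 0.0, 0.001]
contact_force: [-1.9, 1.0, 11.6]
opening: -0.0
finger_force: 5.5
```

move_arm(
  motion=[
    [0,0,-35,0,0,0,1],
    [2,-55,-35,0,0,0,1],
    [4,-105,-35,0,0,0,1],
    [6,-131,-30,0,0,0,1],
    [6,-131,-20,0,0,0,1],
  ],
)

```text
clock: 6.02
tool_pos: [0.4701, -0.16, 0.0841]
eef_rot: [-0.022, 1.0, -0.001, 0.0]
contact_force: [0.7, -0.2, 0.3]
opening: 0.007
finger_force: 0.0
```

move_arm(
  motion=[
    [0,0,0,0,0,0,1],
    [0,0,0,0,0,0,1],
  ],
)

```text
clock: 6.28
tool_pos: [0.4708, -0.1554, 0.0846]
eef_rot: [-0.026, 1.0, 0.001, -0.0]
contact_force: [-0.6, -0.7, 0.2]
opening: 0.007
finger_force: 0.0
```

```bash
python3 d.py .470 -.156 .065 3
```

```text
t 6.275 pos [ 0.4708 -0.1554  0.0846] F [-0.58 -0.66  0.23] op 0.006963697108371968
shift [ 0.8 -0.6 19.6] turn [ 0.1 -0.  -0.1]
```

move_arm(
  motion=[
    [0,0,5,0,0,0,1],
    [0,0,12,0,0,0,1],
    [0,0,17,0,0,0,1],
    [0,0,20,0,0,0,1],
    [0,0,20,0,0,0,1],
  ],
)

```text
clock: 6.9
tool_pos: [0.471, -0.1568, 0.0648]
eef_rot: [-0.025, 1.0, 0.0, 0.0]
contact_force: [0.3, 1.7, 6.5]
opening: 0.002
finger_force: 3.4
```

move_arm(
  motion=[
    [0,0,0,0,0,0,1],
    [0,0,0,0,0,0,1],
  ],
)

```text
clock: 7.15
tool_pos: [0.471, -0.1567, 0.065]
eef_rot: [-0.025, 1.0, 0.0, 0.001]
contact_force: [0.0, 2.7, 6.3]
opening: 0.005
finger_force: 3.3
```

move_arm(
  motion=[
    [0,0,0,0,0,0,1],
  ],
)

```text
clock: 7.28
tool_pos: [0.471, -0.1567, 0.065]
eef_rot: [-0.024, 1.0, 0.0, 0.001]
contact_force: [-1.2, 1.1, 7.2]
opening: 0.007
finger_force: 3.3
```

move_arm(
  motion=[
    [0,0,0,0,0,0,1],
  ],
)

```text
clock: 7.4
tool_pos: [0.471, -0.1567, 0.065]
eef_rot: [-0.024, 1.0, 0.0, 0.001]
contact_force: [-1.0, 1.5, 5.9]
opening: 0.006
finger_force: 3.3
```

At the same ~9 mm depth the forces were about 4.0 N on the left, 11.7 N in the middle and 6.5 N on the right, so the left spring is the softest. Next I'll lift and go over the left tag.

move_arm(
  motion=[
    [0,0,-50,0,0,0,1],
    [-15,55,-55,0,0,0,1],
    [-30,112,-55,0,0,0,1],
    [-45,168,-55,0,0,0,1],
    [-62,222,-55,0,0,0,1],
  ],
)

```text
clock: 8.02
tool_pos: [0.5217, 0.0688, 0.1194]
eef_rot: [-0.024, 1.0, -0.0, -0.0]
contact_force: [0.8, -0.5, -1.0]
opening: 0.007
finger_force: 0.0
```

move_arm(
  motion=[
    [-17,42,10,0,0,0,1],
    [-17,42,25,0,0,0,1],
    [-17,42,25,0,0,0,1],
    [-17,42,25,0,0,0,1],
  ],
)

```text
clock: 8.52
tool_pos: [0.5363, 0.1079, 0.0946]
eef_rot: [-0.023, 1.0, -0.001, -0.001]
contact_force: [0.5, 0.8, -0.2]
opening: -0.001
finger_force: 0.0
```

```bash
python3 - <<'E'
from h import *
for n in ('scene','wrist'):
    s=snap(n,n+'2'); p=cloud(s); m=(p[...,2]>.066)&(p[...,2]<.08)&(p[...,0]>.4)&(p[...,0]<.6)&(abs(p[...,1])<.25)
    n_,l,stt,c=cv2.connectedComponentsWithStats(m.astype(np.uint8))
    for i in range(1,n_):
        if stt[i,4]>40:
            q=p[l==i]; print(n,c[i].round(),stt[i,4],np.median(q,0).round(4),np.ptp(q,axis=0).round(3))
a=cv2.imread('pics/scene2.png')[180:330,200:400];b=cv2.imread('pics/wrist2.png')
cv2.imwrite('pics/both2.png',np.hstack([cv2.resize(a,(400,300)),cv2.resize(b,(400,300))]))
E
python3 d.py .536 .111 .054 3
```

```text
scene [250. 178.] 203 [ 0.4704 -0.1512  0.0735] [0.049 0.051 0.013]
scene [229. 188.] 61 [ 0.5371 -0.1515  0.0728] [0.016 0.039 0.01 ]
scene [253. 219.] 69 [ 0.5383 -0.0175  0.0717] [0.016 0.037 0.01 ]
scene [281. 255.] 80 [0.5373 0.1156 0.0718] [0.017 0.038 0.01 ]
wrist [ 23. 116.] 4653 [ 0.4715 -0.0109  0.0737] [0.049 0.026 0.011]
wrist [283. 121.] 9353 [0.4681 0.1073 0.0739] [0.05  0.049 0.005]
wrist [ 31. 248.] 1845 [ 0.5375 -0.0192  0.0714] [0.016 0.032 0.008]
wrist [287. 252.] 1363 [0.5332 0.1126 0.0715] [0.016 0.037 0.008]
t 8.625 pos [0.5367 0.1085 0.095 ] F [ 0.59 -0.77  0.6 ] op 0.0025085172681417163
shift [ 0.6  2.6 41. ] turn [-0.   0.  -0.4]
```

View pics/both2.png

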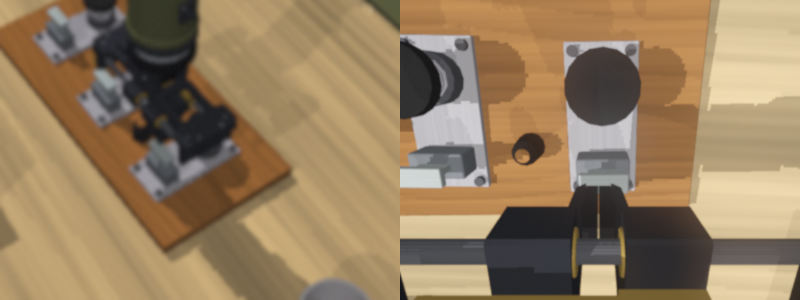

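The wrist half shows the shut fingertips right over the left tag, at about (603,180). The scene half shows them hovering over the left mount. I'll press straight down.

move_arm(
  motion=[
    [0,2,15,0,0,0,1],
    [0,2,22,0,0,0,1],
    [0,2,30,0,0,0,1],
    [0,2,38,0,0,0,1],
    [0,2,41,0,0,0,1],
  ],
)

```text
clock: 9.25
tool_pos: [0.5362, 0.1119, 0.054]
eef_rot: [-0.024, 1.0, -0.0, -0.0]
contact_force: [-5.3, -1.8, 29.6]
opening: 0.004
finger_force: 14.5
```

move_arm(
  motion=[
    [0,0,1,0,0,0,1],
    [0,0,1,0,0,0,1],
  ],
)

```text
clock: 9.5
tool_pos: [0.5362, 0.1119, 0.0542]
eef_rot: [-0.024, 1.0, -0.0, 0.0]
contact_force: [-4.1, -0.9, 17.5]
opening: 0.005
finger_force: 9.0
```

The tag is hard against its stop at z = 54 mm. I'll lift off and check it.

move_arm(
  motion=[
    [0,0,-15,0,0,0,1],
    [0,0,-50,0,0,0,1],
    [0,0,-90,0,0,0,1],
    [0,0,-110,0,0,0,1],
    [0,0,-110,0,0,0,1],
  ],
)

```text
clock: 10.12
tool_pos: [0.5379, 0.1125, 0.1642]
eef_rot: [-0.024, 1.0, 0.001, 0.002]
contact_force: [0.4, -0.7, 0.0]
opening: 0.005
finger_force: 0.0
```

```bash
python3 - <<'E'
from h import *
s=snap('scene','scene3'); p=cloud(s); m=(p[...,2]>.05)&(p[...,2]<.08)&(p[...,0]>.4)&(p[...,0]<.6)&(abs(p[...,1])<.25)
s=snap('wrist','wrist3'); q=cloud(s)
for n,(x,y) in dict(tl=(.536,.112),tm=(.537,-.022),tr=(.537,-.151),pl=(.47,.108),pm=(.47,-.0245),pr=(.47,-.156)).items():
    print(n,[np.round(np.nanmedian(c[(np.hypot(c[...,0]-x,c[...,1]-y)<.006)&(c[...,2]<.1)][:,2]),4) for c in (p,q)])
E
python3 d.py .5 .1 .16 3
```

```text
tl [np.float64(0.0549), np.float64(0.0539)]
tm [np.float64(0.0719), np.float64(0.0713)]
tr [np.float64(0.0719), np.float64(nan)]
pl [np.float64(0.0734), np.float64(0.074)]
pm [np.float64(nan), np.float64(0.074)]
pr [np.float64(0.0745), np.float64(nan)]
t 10.225 pos [0.5365 0.1119 0.1622] F [ 0.16  0.33 -0.56] op 0.010539732771807694
shift [ 37.  -10.2   2.2] turn [-0.  -0.  -0.2]
  return np.nanmean(a, axis, out=out, keepdims=keepdims)
```

View pics/scene3.png

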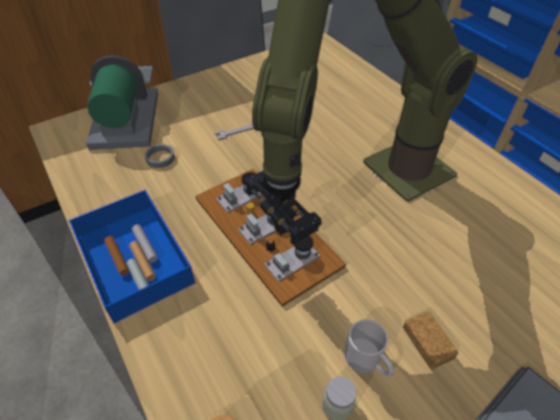

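The left tag (281,265) is down at 54 mm, and the other two (256,227 and 230,193) are still up at about 72 mm. The pads are back at 74 mm and the bystanders haven't moved.

```bash
python3 -c "from plant import finish_job; print(finish_job())"
```

```text
the job is handed in; nothing more can be done
None
```

The left mount has the softest spring (about 4 N at 9 mm, against about 6.5 N on the right and 11.7 N in the middle), so I pushed its tag fully down to 54 mm, left the other two up, and handed the job in at about 10 s with all pads sprung back and the bystanders in place.

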